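Bed the touchstone on the hidden bearer of a coin cabinet

ROBOT

A 6-joint arm with a two-finger parallel gripper is mounted at the origin on the work surface. World frame = base frame: x ahead of the robot, y to its left, z up, the work surface at z = 0. Lengths are in mm, angles in rad, forces in N, time in s.
With the tool pointing down it reaches from about 350 to 925 mm from the base axis. Payload 6.4 kg.
Tool frame: the origin (TCP) lies on the centre line of the jaws, within the pads' length; the fingertips stand 11 mm ahead of it and the grasp point (between the pads) lies 8 mm behind it (nose_length is the distance from the TCP to the fingertips, in mm); z points along the fingers, y is the line along which they close (so a half turn about z gives the same grasp; the last joint's range is limited). The gripper opens to 94 mm and grips with 3 to 60 N. Pads are 16 mm wide; open, the fingers measure 119 mm over their backs; the gripper's body (75 mm by 177 mm) begins 78 mm behind the grasp point.
Start: joints at [-1.458, 0.245, 1.558, -0, 1.339, -0.174], TCP at [183.879, -623.46, 216.455] pointing down, gripper open.
Joint ranges: [-3.13, 3.13], [-1.02, 2.26], [0.13, 2.54], [-0.95, 4.09], [0.21, 2.88], [-2.74, 2.74]. Speed limits (rad/s): [2.57, 2.57, 3.14, 3.14, 3.14, 3.14].

INTERFACE

Orientations are given as a unit quaternion [x, y, z, w].
In Python, from station import * gives the robot as it stands.
- The arm moves only by the tool apply_moves, never from a script. Its argument "moves" is a list of rows, each a list of 7 numbers: the shift along the tool's x, y, z in mm, then the turn, a rotation vector about the tool's x, y, z in rad, then the finger opening in mm, from 0 to 94. In form: [[dx, dy, dz, rx, ry, rz, claw], ...]. A call has 1 to 8 rows; each row is the pose to reach, as a shift and turn from the pose commanded when the call began, along the tool's axes at that moment; what a row does not reach only later rows make up. A row lasts 1/8 s, in which the tool goes at most 62.5 mm and 10.7 degrees, less where a joint would pass 70% of its speed; a pose out of reach is approached as far as the arm can. A call with a gripper value outside its range is refused whole. The fingers move at their own pace and stop on an object; the grip force is fixed at half the most. Time passes only in rows, so rows that repeat a pose let the fingers close. It gives the time, the measured TCP pose, the force, the opening and the grip force at its end, in the units of the state.
- state(): the state, without advancing time (a new reading comes with each control period).
- grab_frame(name): name is "scene" or "side" or "wrist"; returns the picture (480x640x3 uint8, red, green, blue); there is no depth.
- camera_info(name): a dict with "fovy" (degrees; the focal length in pixels is half the picture's height over the tangent of half this angle, whatever the lens; pixels are square), "cx", "cy" (the principal point, pixels), "T" (4x4, takes a point from camera to world coordinates). Camera axes: x right, y up, looking along -z (the intrinsics and any distortion apply to the point x, -y, -z); pixel columns grow to the right and rows downward; lengths in mm; the calibration is good to about 2 mm. A picture is of the moment at which its call begins: read the wrist's pose just before it. camera_info takes no time and is no camera call; for the wrist camera it gives the pose at the moment of the call.
- hand_in(): hands the job in; it is judged then, once.
The state is a dict: "time": time; "joints": joint angles; "joint_vel": joint speeds; "joint_efforts": joint torques, N m; "position": TCP position; "tool_rot": TCP orientation; "force": force on the tool from outside, world axes, zero at the start; "torque": the same for the moment, N m; "finger_gap": finger opening in mm; "gripper_force": force on a finger pad.
Only numpy, scipy, OpenCV 4.12 (cv2) and the standard library are available. Lean on these libraries where they do the work, as an engineer would, in place of code of your own. Each camera call takes 0.05 s, during which the arm holds its last target. There are 200 camera calls.

TASK

The touchstone must stand firm for rubbing coins on, but the thin panel in the middle of the cabinet's top gives, except over one bearer hidden beneath it that runs front to back. With the empty gripper's fingertips press lightly along the panel until you feel where it turns stiff and so where the bearer lies; then set the touchstone down gently on the panel, its middle over the bearer and its length along it, clear of the panel's frame, lean on it with about 10 N to prove that it neither sinks nor tips, and leave it standing there. Never press on the panel or the stone with more than 25 N, and leave the other things on the cabinet where they are.

Things in the scene. Friction and masses are not known exactly. Their poses are not given: they have to be found in the camera images.
- cabinet: low teak coin cabinet on the desk, 300 mm deep (x), 499 mm wide (y), 110 mm high; origin at the centre of its underside, x from its front (robot side) to its back, y to its left, top face at z = 110 mm: a thin panel in a solid frame, 50 mm wide at front and back, with a 112 mm wide ledge at each side. A half-open drawer of coin slots stands out in front, below 65 mm
- panel_center (a point): middle of the thin panel, on its face, flush with the frame; axes as the cabinet's. Panel of 24 thin springy strips along x, 200 mm (x) by 276 mm (y). Hidden under it: a straight bearer along x, 22 mm wide, its centre line anywhere from y = -85 to 85 mm. Under closed fingertips the free panel sinks about 1 mm per N (down to 14 mm); over the bearer it is some ten times stiffer
- touchstone_center (a point): centre of the touchstone, a loose dark grey stone block 110 mm long (its x), 48 mm wide (its y), 42 mm high, about 0.55 kg, lying flat on one side ledge of the cabinet's top (left or right), roughly along the cabinet's x; the point is half-way up, 21 mm over its underside
- pad_case: black stamp pad case, a flat box 106 by 70 by 22 mm on the other side ledge; origin at the centre of its underside; to be left alone
- loupe: brass folding loupe, a 38 mm disc 12 mm thick with a leaf handle to its x, 77 mm long in all, towards the back of a ledge; origin under the disc's centre; to be left alone
- halfpenny: copper coin, 28 mm across, 3 mm thick, towards the back of the other ledge; origin under its centre; to be left alone

How it is judged (in metres and radians):
On the way, in this order (a step that is already met when the one before it is completed fails the run):
1. the fingertips press on the cabinet's top while the touchstone still lies at its start (contact force between the fingers and cabinet above 1.5 N and distance of touchstone_center from where it was at the start of the episode below 0.01 m), for 0.15 s.
2. the touchstone stands on the panel, clear of its frame, and bears over 9 N (its weight and the leaning together) without sinking 2.5 mm or tipping 2.3 degrees (contact force between touchstone and cabinet above 9 N and z of touchstone_center in the frame of cabinet between 0.1285 and 0.133 m and angle between touchstone_center's own z axis and vertical below 0.04 rad and x of touchstone_center in the frame of cabinet between -0.045 and 0.045 m and y of touchstone_center in the frame of cabinet between -0.108 and 0.108 m), for 0.2 s.
At the end, for the whole second after the job is handed in: Touchstone released at rest on the panel over the bearer: sunk less than 1.2 mm below the panel's free face, tilted less than 1.4 degrees, its length within 10 degrees of the cabinet's x, its centre within 45 mm of the panel's middle in x and 108 mm in y (clear of the frame) (z of touchstone_center in the frame of cabinet between 0.1298 and 0.133 m and angle between touchstone_center's own z axis and vertical below 0.025 rad and x of touchstone_center in the frame of cabinet between -0.045 and 0.045 m and y of touchstone_center in the frame of cabinet between -0.108 and 0.108 m and angle between the x axis of touchstone_center and the x axis of cabinet, either way round below 0.17 rad); the robot touches nothing.
It fails at once if the fingers load the cabinet with more than 25 N (contact force between the fingers and cabinet above 25 N).
It fails at once if the fingers press the touchstone on the cabinet with more than 25 N (contact force between touchstone and cabinet above 25 N and contact force between the fingers and touchstone above 5 N).
It fails at once if the touchstone is dropped or knocked on the cabinet (over 80 N) (contact force between touchstone and cabinet above 80 N).
It fails at once if the stamp pad case, the loupe or the half-penny is moved more than 15 mm (distance of any of pad_case, loupe, halfpenny from where it was at the start of the episode above 0.015 m).
It also fails if it takes over 72 s, if anything falls off the work surface, if the arm or the gripper's body presses on something with over 40 N, if the wrist force passes 120 N, or if a joint passes its speed limit or range.

## Working session

There is one attempt and no reset: what is moved stays moved. The work goes in short steps, Python scripts to look and compute and a tool call to move; the robot and the scene stay as the last step left them, time stands still between calls to the robot, and variables do not carry over. Pictures are saved under pics/ and viewed, at most 10 in all, crops included, and the job is handed in when it is done.

Besides the shell and the picture viewer there is one more tool, called after "Emit:" as name([rows], argument=value, ...), one row to a line, values as JSON. apply_moves: Moves the arm, as the interface text tells. Its arguments: {"type":"object","properties":{"moves":{"type":"array"}},"required":["moves"]}

```bash
mkdir -p pics
python3 - <<'E'
from station import *
import cv2
s=state();print(s)
for n in("scene","side"):
    f=grab_frame(n);cv2.imwrite(f"pics/{n}0.png",f[:,:,::-1])
    c=camera_info(n);print(n,c)
E
```

```text
{'time': 0.0, 'joints': array([-1.45811999e+00,  2.45801793e-01,  1.55897517e+00,  1.16695420e-05,
        1.33863663e+00, -1.74094645e-01]), 'joint_vel': array([ 2.74398873e-03, -2.69549640e-05,  1.10401365e-03, -9.36821211e-04,
        1.46271185e-03,  6.59194167e-04]), 'joint_efforts': array([ 8.99694005e-04, -4.15829337e+01, -3.14608991e+01,  6.85519259e-02,
        3.31887533e-02, -1.49285461e-04]), 'position': array([ 183.80597701, -622.89723184,  215.3740507 ]), 'tool_rot': array([ 9.89737683e-01,  1.42893282e-01,  3.36296443e-05, -9.09864518e-04]), 'force': array([ 0.02990377, -0.08353621,  0.58674365]), 'torque': array([-0.01024541, -0.00476371,  0.02138567]), 'gripper_force': 0.0, 'finger_gap': 93.77562639401056}
scene {'fovy': 45.966791788848575, 'cx': 315.0350250982695, 'cy': 239.38583879141706, 'T': array([[ 7.01647834e-01, -4.08284835e-01,  5.83946753e-01,
         1.03100050e+03],
       [ 7.12440508e-01,  4.14544380e-01, -5.66199152e-01,
        -3.90983920e+02],
       [-1.09013171e-02,  8.13299730e-01,  5.81742822e-01,
         5.51882609e+02],
       [ 0.00000000e+00,  0.00000000e+00,  0.00000000e+00,
         1.00000000e+00]])}
side {'fovy': 47.69753759689679, 'cx': 313.77521728671974, 'cy': 244.0417913548792, 'T': array([[-7.69155023e-01,  4.64032008e-01, -4.39402828e-01,
         2.78383483e+02],
       [-6.39059791e-01, -5.56587570e-01,  5.30860491e-01,
         4.15974011e+02],
       [ 1.77010703e-03,  6.89118693e-01,  7.24646323e-01,
         6.57663865e+02],
       [ 0.00000000e+00,  0.00000000e+00,  0.00000000e+00,
         1.00000000e+00]])}
```

View pics/scene0.png

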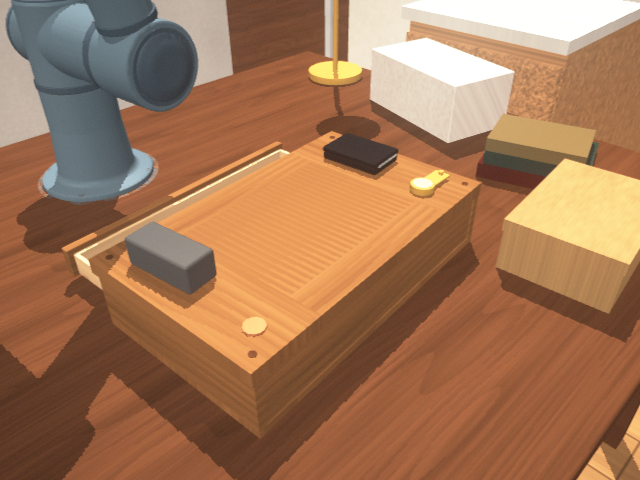

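View pics/side0.png

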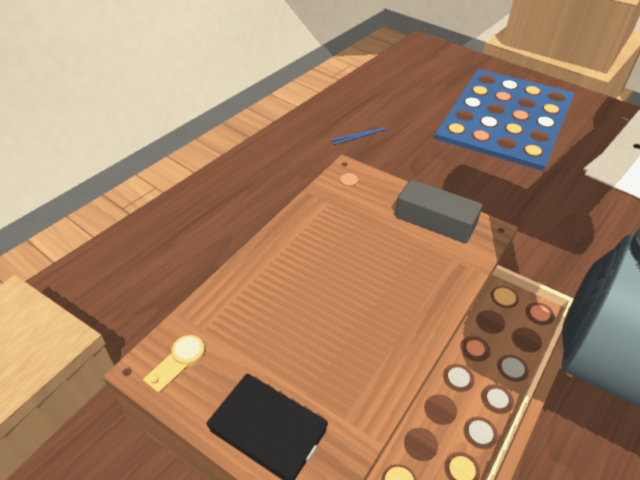

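Scene: the stone sits on the right ledge around (170,257), the halfpenny at (254,326), the pad case at (360,153), the loupe at (422,186) and corner pegs at (109,257), (252,354), (464,184), (333,137). Side: pegs at (345,163), (501,230), (127,371), stone at (438,210).

```bash
cat > h.py <<'E'
from station import *
import numpy as np, cv2
def cast(n,px,z,c=None):
    c=c or camera_info(n); f=240/np.tan(np.radians(c["fovy"]/2)); T=c["T"]
    px=np.atleast_2d(np.array(px,float))
    d=np.c_[(px[:,0]-c["cx"])/f,-(px[:,1]-c["cy"])/f,-np.ones(len(px))]@T[:3,:3].T
    return (T[:3,3]+d*((z-T[2,3])/d[:,2])[:,None])[:,:2]
E
python3 - <<'E'
from h import *
np.set_printoptions(precision=1,suppress=True)
P=cast("scene",[(109,257),(252,354),(464,184),(333,137)],110);print("pegs scene FR,BR,BL,FL",P,P.mean(0))
print("edges lens",[np.linalg.norm(P[i]-P[i-1]) for i in range(4)])
print("yaw",[np.degrees(np.arctan2(*(b-a)[::-1])) for a,b in((P[0],P[1]),(P[3],P[2]))],[np.degrees(np.arctan2(*(b-a)[::-1]))-90 for a,b in((P[0],P[3]),(P[1],P[2]))])
print("pegs side BR FR BL",cast("side",[(345,163),(501,230),(127,371)],110))
for n,box in(("scene",(115,215,225,300)),("side",(385,170,490,250))):
    im=cv2.imread(f"pics/{n}0.png");hsv=cv2.cvtColor(im,cv2.COLOR_BGR2HSV)
    m=np.zeros(hsv.shape[:2],np.uint8);x0,y0,x1,y1=box
    m[y0:y1,x0:x1]=((hsv[y0:y1,x0:x1,1]<70))*255
    # top face: brighter part
    v=hsv[:,:,2];print(n,"V percentiles",np.percentile(v[m>0],[5,25,50,75,95]))
    t,_=cv2.threshold(v[m>0].reshape(-1,1),0,255,cv2.THRESH_OTSU)
    top=((m>0)&(v>t)).astype(np.uint8)*255;top=cv2.morphologyEx(top,cv2.MORPH_OPEN,np.ones((3,3)))
    for nm,mm in(("all",m),("top",top)):
        c=max(cv2.findContours(mm,0,2)[0],key=cv2.contourArea)
        print(nm,cv2.approxPolyDP(c,4,True)[:,0].tolist())
    w=cast(n,c[:,0],152).astype(np.float32);r=cv2.minAreaRect(w);print("top rect",r, "box",cv2.boxPoints(r))
for n,pts in(("pad",[(360,150)]),("coin",[(254,326)]),("loupe",[(422,186)])):print(n,cast("scene",pts,{"pad":132,"coin":113,"loupe":120}[n]))
E
```

```text
pegs scene FR,BR,BL,FL [[ 425.3 -175.7]
 [ 687.5 -152.1]
 [ 646.7  304.1]
 [ 385.3  283.4]] [536.2  64.9]
edges lens [np.float64(460.8384464814408), np.float64(263.2399914044044), np.float64(457.98318993689355), np.float64(262.2140023422297)]
yaw [np.float64(5.130343321674792), np.float64(4.506792190948509)] [np.float64(4.97577190240672), np.float64(5.1051069705386425)]
pegs side BR FR BL [[ 687.5 -157.3]
 [ 422.7 -177.8]
 [ 646.3  304.2]]
scene V percentiles [ 86.  93. 114. 150. 155.]
all [[125, 238], [132, 263], [188, 293], [215, 273], [209, 248], [154, 222]]
top [[126, 237], [183, 268], [209, 251], [154, 222]]
top rect ((507.9742736816406, -133.23922729492188), (106.36966705322266, 45.60459518432617), 9.742431640625) box [[ 451.7 -119.8]
 [ 459.4 -164.7]
 [ 564.3 -146.7]
 [ 556.5 -101.8]]
side V percentiles [ 81.  84. 115. 121. 123.]
all [[410, 180], [398, 197], [396, 216], [465, 242], [481, 203]]
top [[399, 195], [468, 223], [481, 206], [414, 180]]
top rect ((503.7864685058594, -131.02236938476562), (107.47312927246094, 47.86849594116211), 9.709565162658691) box [[ 446.8 -116.5]
 [ 454.9 -163.7]
 [ 560.8 -145.6]
 [ 552.7  -98.4]]
pad [[483.  245.4]]
coin [[ 659.3 -125.9]]
loupe [[613.8 239.3]]
```

```bash
cat >> h.py <<'E'
from scipy.spatial.transform import Rotation as R
C=np.array([536,63.5]);YAW=np.radians(5.0)
def cab(x,y):
    c,s=np.cos(YAW),np.sin(YAW);return C+np.array([c*x-s*y,s*x+c*y])
def uncab(p):
    c,s=np.cos(YAW),np.sin(YAW);d=np.array(p)[:2]-C;return np.array([c*d[0]+s*d[1],-s*d[0]+c*d[1]])
def row(xy,z,yaw_deg):
    s=state();r=R.from_quat(s["tool_rot"]);t=R.from_euler("z",yaw_deg,degrees=True)*R.from_quat([1,0,0,0])
    d=r.inv().apply(np.array([*xy,z])-s["position"]);v=(r.inv()*t).as_rotvec()
    print("row",d.round(1),v.round(4),"now",s["position"].round(1),"cab",uncab(s["position"]).round(1),"F",s["force"].round(2),"t",s["time"])
E
python3 -c "
from h import *
row(cab(0,-75),190,5)"
```

```text
row [ 517.1 -485.2   26.4] [-1.700e-03 -1.000e-04  1.996e-01] now [ 183.8 -622.9  215.5] cab [-410.7 -653.1] F [-1.05  0.05 -0.23] t 0.1
```

Emit:
apply_moves([
  [40,-38,0,0,0,0.05,0],
  [85,-80,0,0,0,0.1,0],
  [128,-120,0,0,0,0.15,0],
  [172,-162,0,0,0,0.2,0],
  [215,-202,0,0,0,0.2,0],
  [258,-242,0,0,0,0.2,0],
  [300,-282,0,0,0,0.2,0],
  [344,-323,0,0,0,0.2,0],
])

```text
time: 1.1
position: [422.9, -214.5, 216.3]
tool_rot: [0.999, 0.043, 0.0, -0.0]
force: [-0.2, -1.0, 1.6]
finger_gap: 17.4
gripper_force: 0.0
```

```bash
python3 -c "
from h import *
row(cab(0,-75),140,5)"
```

```text
row [ 136.7 -192.2   76.3] [-0.    -0.    -0.001] now [ 422.9 -214.5  216.3] cab [-136.9 -267.1] F [-0.17 -1.03  1.64] t 1.1
```

Emit:
apply_moves([
  [34,-48,0,0,0,0,0],
  [68,-96,0,0,0,0,0],
  [102,-144,0,0,0,0,0],
  [137,-192,0,0,0,0,0],
  [137,-192,40,0,0,0,0],
  [137,-192,76,0,0,0,0],
  [137,-192,86,0,0,0,0],
  [137,-192,86,0,0,0,0],
])

```text
time: 2.1
position: [542.1, -13.3, 130.4]
tool_rot: [0.999, 0.043, -0.0, -0.0]
force: [0.3, 0.2, 0.8]
finger_gap: 0.1
gripper_force: 0.0
```

```bash
python3 -c "
from h import *
row(cab(0,-75),121,5)"
```

```text
row [ 0.6 -2.   9.4] [-0.0003  0.0008 -0.0007] now [542.1 -13.3 130.4] cab [ -0.6 -77. ] F [0.31 0.23 0.81] t 2.1
```

Emit:
apply_moves([
  [0,0,8,0,0,0,0],
  [0,0,9.5,0,0,0,0],
  [0,0,10.5,0,0,0,0],
  [0,0,10.5,0,0,0,0],
])

```text
time: 2.6
position: [542.7, -13.4, 120.8]
tool_rot: [0.999, 0.043, 0.0, 0.0]
force: [-1.0, 0.5, 3.0]
finger_gap: -0.0
gripper_force: 1.5
```

Emit:
apply_moves([
  [0,0,1,0,0,0,0],
  [0,0,1,0,0,0,0],
])

```text
time: 2.85
position: [542.8, -13.4, 120.4]
tool_rot: [0.999, 0.043, 0.0, 0.0]
force: [-3.6, -0.2, 8.3]
finger_gap: 0.3
gripper_force: 4.0
```

Emit:
apply_moves([
  [0,0,1,0,0,0,0],
  [0,0,1,0,0,0,0],
])

```text
time: 3.1
position: [542.8, -13.4, 120.1]
tool_rot: [0.999, 0.044, 0.0, 0.0]
force: [-5.2, 0.8, 11.6]
finger_gap: 1.0
gripper_force: 6.1
```

Emit:
apply_moves([
  [0,0,-6,0,0,0,0],
  [0,-20,-6,0,0,0,0],
  [0,-20,-6,0,0,0,0],
  [0,-20,-2,0,0,0,0],
  [0,-20,0,0,0,0,0],
  [0,-20,0,0,0,0,0],
])

```text
time: 3.85
position: [540.8, 7.2, 119.7]
tool_rot: [0.999, 0.043, -0.0, -0.001]
force: [-6.4, 3.8, 12.6]
finger_gap: 0.4
gripper_force: 7.0
```

Emit:
apply_moves([
  [0,0,-6,0,0,0,0],
  [0,10,-6,0,0,0,0],
  [0,10,-6,0,0,0,0],
  [0,10,-2,0,0,0,0],
  [0,10,0,0,0,0,0],
  [0,10,0,0,0,0,0],
])

```text
time: 4.6
position: [541.7, -3.7, 119.8]
tool_rot: [0.999, 0.044, -0.0, 0.0]
force: [-6.4, -0.5, 13.1]
finger_gap: 0.3
gripper_force: 6.6
```

Emit:
apply_moves([
  [0,0,-6,0,0,0,0],
  [0,20,-6,0,0,0,0],
  [0,20,-6,0,0,0,0],
  [0,20,-2,0,0,0,0],
  [0,20,0,0,0,0,0],
  [0,20,0,0,0,0,0],
])

```text
time: 5.35
position: [543.4, -23.7, 119.6]
tool_rot: [0.999, 0.044, -0.0, 0.001]
force: [-6.2, -2.5, 11.2]
finger_gap: 0.6
gripper_force: 6.0
```

Emit:
apply_moves([
  [0,0,-6,0,0,0,0],
  [0,10,-6,0,0,0,0],
  [0,10,-6,0,0,0,0],
  [0,10,-2,0,0,0,0],
  [0,10,0,0,0,0,0],
  [0,10,0,0,0,0,0],
])

```text
time: 6.1
position: [544.0, -33.2, 118.0]
tool_rot: [0.999, 0.043, -0.0, 0.0]
force: [-0.8, -0.9, 1.7]
finger_gap: 0.3
gripper_force: 1.1
```

Emit:
apply_moves([
  [0,0,-6,0,0,0,0],
  [0,-5,-6,0,0,0,0],
  [0,-5,-6,0,0,0,0],
  [0,-5,-2,0,0,0,0],
  [0,-5,0,0,0,0,0],
  [0,-5,0,0,0,0,0],
])

```text
time: 6.85
position: [543.9, -28.0, 119.1]
tool_rot: [0.999, 0.043, -0.0, -0.0]
force: [-3.8, 0.7, 8.4]
finger_gap: 0.5
gripper_force: 4.0
```

Emit:
apply_moves([
  [0,0,-6,0,0,0,0],
  [0,-41,-6,0,0,0,0],
  [0,-41,-6,0,0,0,0],
  [0,-41,-2,0,0,0,0],
  [0,-41,0,0,0,0,0],
  [0,-41,0,0,0,0,0],
])

```text
time: 7.6
position: [540.2, 12.3, 118.6]
tool_rot: [0.999, 0.043, -0.0, -0.0]
force: [-2.2, 1.4, 5.7]
finger_gap: 0.4
gripper_force: 2.7
```

Emit:
apply_moves([
  [0,0,-6,0,0,0,0],
  [0,-5,-6,0,0,0,0],
  [0,-5,-6,0,0,0,0],
  [0,-5,-2,0,0,0,0],
  [0,-5,0,0,0,0,0],
  [0,-5,0,0,0,0,0],
])

```text
time: 8.35
position: [539.8, 17.7, 118.3]
tool_rot: [0.999, 0.043, 0.0, -0.0]
force: [-0.6, 0.4, 3.5]
finger_gap: 0.5
gripper_force: 1.8
```

```bash
python3 -c "
from h import *
row((505,-132),185,9.7)"
```

```text
row [-47.6 146.1 -66.7] [-0.     -0.     -0.0825] now [539.8  17.7 118.3] cab [ -0.2 -46. ] F [-0.59  0.37  3.45] t 8.35
```

Emit:
apply_moves([
  [0,0,-50,0,0,0,0],
  [-12,37,-67,0,0,-0.04,80],
  [-24,73,-67,0,0,-0.0825,80],
  [-36,110,-67,0,0,-0.0825,80],
  [-47.6,146,-67,0,0,-0.0825,80],
  [-47.6,146,-67,0,0,-0.0825,80],
  [-47.6,146,-67,0,0,-0.0825,80],
])

```text
time: 9.22
position: [504.7, -131.4, 184.6]
tool_rot: [0.996, 0.085, -0.0, -0.0]
force: [-0.3, 0.8, 1.0]
finger_gap: 56.9
gripper_force: 0.0
```

```bash
python3 -c "
from h import *
row((505,-132),129,9.7)
f=grab_frame('wrist');cv2.imwrite('pics/w1.png',f[:,:,::-1])"
```

```text
row [ 0.2  0.7 55.6] [-0.0007  0.0005 -0.0001] now [ 504.7 -131.4  184.6] cab [ -48.2 -191.4] F [-0.33  0.78  1.02] t 9.225
```

View pics/w1.png

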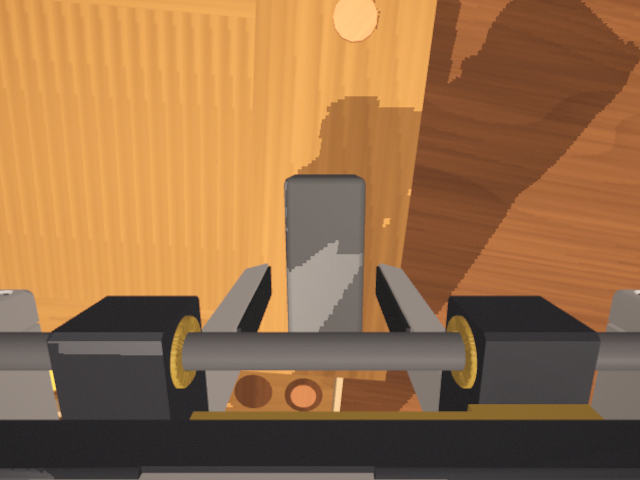

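The stone (columns 286–364, rows 175–335) is centred between the fingers and lines up with them. I'll go down and grip it.

Emit:
apply_moves([
  [0,0,0,0,0,0,80],
  [0,0.5,15,0,0,0,80],
  [0,0.5,35,0,0,0,80],
  [0,0.5,50,0,0,0,80],
  [0,0.5,55.5,0,0,0,80],
  [0,0.5,55.5,0,0,0,44],
  [0,0.5,55.5,0,0,0,40],
  [0,0.5,55.5,0,0,0,40],
])

```text
time: 10.28
position: [505.4, -132.6, 130.2]
tool_rot: [0.996, 0.085, 0.001, 0.0]
force: [-0.3, -0.3, 0.9]
finger_gap: 53.2
gripper_force: 0.0
```

Emit:
apply_moves([
  [0,0,0,0,0,0,40],
  [0,0,0,0,0,0,40],
  [0,0,0,0,0,0,40],
  [0,0,0,0,0,0,40],
])

```text
time: 10.78
position: [505.2, -132.4, 130.0]
tool_rot: [0.996, 0.085, 0.0, 0.0]
force: [-1.0, 1.6, 5.9]
finger_gap: 48.1
gripper_force: 30.0
```

```bash
python3 -c "
from h import *
row(cab(0,-73),170,5)"
```

```text
row [  57.4 -115.1  -40. ] [ 0.0001 -0.0006  0.082 ] now [ 505.2 -132.4  130. ] cab [ -47.7 -192.5] F [-0.98  1.61  5.89] t 10.775
```

Emit:
apply_moves([
  [0,0,-10,0,0,0,40],
  [0,0,-40,0,0,0,40],
  [19,-38,-40,0,0,0.04,40],
  [38,-77,-40,0,0,0.082,40],
  [57.4,-115,-40,0,0,0.082,40],
  [57.4,-115,-40,0,0,0.082,40],
  [57.4,-115,-40,0,0,0.082,40],
])

```text
time: 11.65
position: [541.2, -9.5, 168.4]
tool_rot: [0.999, 0.044, -0.001, 0.0]
force: [-0.2, -0.3, -5.5]
finger_gap: 47.8
gripper_force: 30.0
```

```bash
python3 -c "
from h import *
row(cab(0,-73),130,5)
print(state()['finger_gap'],state()['gripper_force'])"
```

```text
row [ 1.2 -0.2 38.4] [-0.      0.0022  0.0004] now [541.2  -9.5 168.4] cab [ -1.1 -73.2] F [-0.21 -0.28 -5.53] t 11.65
47.83977548889287 29.99692976474762
```

Emit:
apply_moves([
  [0,0,20,0,0,0,40],
  [1,0,32,0,0,0,40],
  [1,0,35,0,0,0,40],
  [1,0,36,0,0,0,40],
  [1,0,36,0,0,0,40],
])

```text
time: 12.28
position: [543.5, -9.4, 134.0]
tool_rot: [0.999, 0.044, 0.0, 0.0]
force: [0.5, 0.5, -5.6]
finger_gap: 47.5
gripper_force: 30.0
```

Emit:
apply_moves([
  [0,0,0.5,0,0,0,40],
  [0,0,1,0,0,0,40],
  [0,0,1,0,0,0,40],
])

```text
time: 12.65
position: [543.1, -9.2, 132.5]
tool_rot: [0.999, 0.044, 0.0, 0.0]
force: [-0.7, 0.1, -6.0]
finger_gap: 48.0
gripper_force: 30.0
```

Emit:
apply_moves([
  [0,0,0.5,0,0,0,40],
  [0,0,1,0,0,0,40],
  [0,0,1,0,0,0,40],
])

```text
time: 13.02
position: [543.1, -9.2, 131.4]
tool_rot: [0.999, 0.044, -0.0, -0.0]
force: [0.5, 0.4, -5.9]
finger_gap: 48.0
gripper_force: 30.0
```

Emit:
apply_moves([
  [0,0,0.5,0,0,0,40],
  [0,0,1,0,0,0,40],
  [0,0,1,0,0,0,40],
])

```text
time: 13.4
position: [543.1, -9.2, 130.4]
tool_rot: [0.999, 0.044, -0.0, -0.0]
force: [-0.2, -0.9, -6.9]
finger_gap: 47.6
gripper_force: 30.0
```

Emit:
apply_moves([
  [0,0,0.5,0,0,0,40],
  [0,0,1,0,0,0,40],
  [0,0,1,0,0,0,40],
])

```text
time: 13.78
position: [543.2, -9.3, 129.7]
tool_rot: [0.999, 0.044, 0.0, 0.0]
force: [-0.4, 0.7, -3.5]
finger_gap: 47.5
gripper_force: 30.0
```

Contact has begun. I'll go down a little further and let go.

Emit:
apply_moves([
  [0,0,0.5,0,0,0,40],
  [0,0,0.8,0,0,0,40],
  [0,0,0.8,0,0,0,40],
])

```text
time: 14.15
position: [543.2, -9.3, 129.4]
tool_rot: [0.999, 0.044, 0.0, 0.0]
force: [-4.3, 1.0, 5.0]
finger_gap: 47.8
gripper_force: 30.0
```

Emit:
apply_moves([
  [0,0,0,0,0,0,52],
  [0,0,0,0,0,0,60],
  [0,0,0,0,0,0,75],
  [0,0,0,0,0,0,80],
  [0,0,0,0,0,0,80],
  [0,0,0,0,0,0,80],
  [0,0,-30,0,0,0,80],
  [0,0,-60,0,0,0,80],
])

```text
time: 15.15
position: [542.8, -9.2, 189.0]
tool_rot: [0.999, 0.044, -0.0, -0.0]
force: [0.9, -0.1, 0.7]
finger_gap: 79.9
gripper_force: 0.0
```

Emit:
apply_moves([
  [0,0,0,0,0,0,0],
  [0,0,0,0,0,0,0],
  [0,0,0,0,0,0,0],
  [0,0,0,0,0,0,0],
  [0,0,0,0,0,0,0],
  [0,0,0,0,0,0,0],
  [0,0,0,0,0,0,0],
  [0,0,0,0,0,0,0],
])

```text
time: 16.15
position: [543.1, -9.3, 188.7]
tool_rot: [0.999, 0.044, 0.0, 0.0]
force: [0.3, 0.1, 0.1]
finger_gap: 3.2
gripper_force: 0.0
```

```bash
python3 -c "
from h import *
row(cab(0,-73),165,5);print(state()['finger_gap'])
f=grab_frame('side');cv2.imwrite('pics/s2.png',f[:,:,::-1])
f=grab_frame('scene');cv2.imwrite('pics/c2.png',f[:,:,::-1])"
```

```text
row [-0.8 -0.1 23.7] [ 0.0001 -0.0001  0.    ] now [543.1  -9.3 188.7] cab [  0.8 -73.1] F [0.28 0.06 0.09] t 16.15
3.2452635857960366
```

View pics/c2.png

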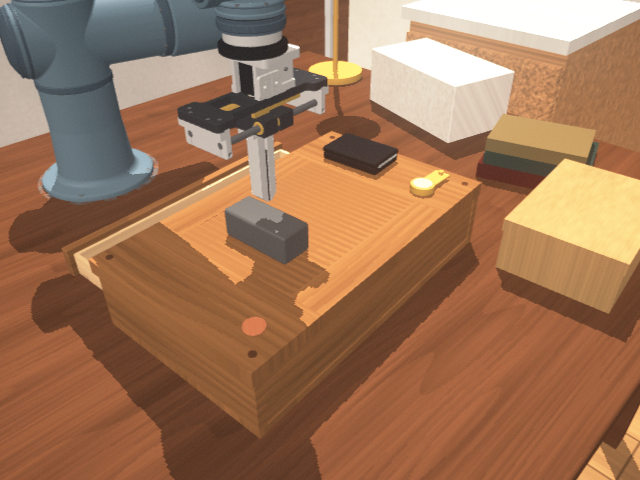

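The stone stands flat on the panel around (266,228) and the other things haven't moved. Next I'll lean on its top with closed fingertips, expecting contact at about TCP z 162.5.

Emit:
apply_moves([
  [0,0,15,0,0,0,0],
  [0,0,22,0,0,0,0],
  [0,0,24,0,0,0,0],
  [0,0,25,0,0,0,0],
  [0,0,25,0,0,0,0],
])

```text
time: 16.88
position: [543.3, -9.3, 163.9]
tool_rot: [0.999, 0.044, 0.0, 0.0]
force: [0.7, -0.2, -0.4]
finger_gap: 0.6
gripper_force: 0.0
```

Emit:
apply_moves([
  [0,0,1,0,0,0,0],
  [0,0,1,0,0,0,0],
])

```text
time: 17.12
position: [543.3, -9.3, 162.8]
tool_rot: [0.999, 0.044, 0.0, 0.0]
force: [-0.5, -0.5, -0.5]
finger_gap: 0.1
gripper_force: 0.0
```

Emit:
apply_moves([
  [0,0,1,0,0,0,0],
  [0,0,1,0,0,0,0],
])

```text
time: 17.38
position: [543.3, -9.4, 162.6]
tool_rot: [0.999, 0.044, 0.0, 0.0]
force: [-2.7, -0.4, 4.6]
finger_gap: 0.1
gripper_force: 2.4
```

Emit:
apply_moves([
  [0,0,0.6,0,0,0,0],
  [0,0,1.2,0,0,0,0],
  [0,0,1.2,0,0,0,0],
  [0,0,1.2,0,0,0,0],
  [0,0,1.2,0,0,0,0],
])

```text
time: 18.0
position: [543.4, -9.5, 162.3]
tool_rot: [0.999, 0.044, 0.0, 0.0]
force: [-5.2, 0.2, 10.0]
finger_gap: 0.5
gripper_force: 5.0
```

Emit:
apply_moves([
  [0,0,0,0,0,0,0],
  [0,0,0,0,0,0,0],
  [0,0,-5,0,0,0,0],
  [0,0,-40,0,0,0,0],
  [0,0,-90,0,0,0,0],
  [0,0,-130,0,0,0,0],
  [0,0,-130,0,0,0,0],
  [0,0,-130,0,0,0,0],
])

```text
time: 19.0
position: [542.6, -9.1, 288.9]
tool_rot: [0.999, 0.044, -0.001, -0.0]
force: [0.5, -0.0, 0.0]
finger_gap: 0.6
gripper_force: 0.0
```

Run:
```python
from h import *
print(state()['position'],state()['force'],state()['time'])
out=[]
for n in("scene","side"):
    im=grab_frame(n)[:,:,::-1].copy();cv2.imwrite(f"pics/{n}3.png",im);out.append(im[100:400,100:500])
cv2.imwrite("pics/final.png",np.hstack(out))
im=cv2.imread("pics/scene3.png");hsv=cv2.cvtColor(im,cv2.COLOR_BGR2HSV)
m=np.zeros(hsv.shape[:2],np.uint8);m[190:270,215:320]=(hsv[190:270,215:320,1]<70)*255
c=max(cv2.findContours(m,0,2)[0],key=cv2.contourArea);print(cv2.approxPolyDP(c,4,True)[:,0].tolist())
```

```text
[542.55008231  -9.12167268 288.93533134] [ 0.49232083 -0.04967335  0.01242017] 19.0
[[225, 210], [229, 234], [283, 263], [307, 246], [304, 222], [247, 197]]
```

View pics/final.png

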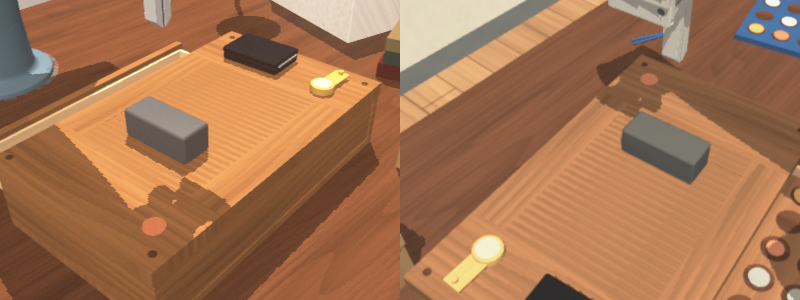

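Both views show the stone level on the panel, clear of the frame, with the gripper away from it. I'm handing in.

```bash
python3 -c "
from h import *
print(cast('scene',[(225,210),(304,222),(247,197)],152).round(1), cab(0,-73).round(1))
print(hand_in())"
```

```text
[[498.  -38.2]
 [592.6  15. ]
 [493.    2.8]] [542.4  -9.2]
the job is handed in; nothing more can be done
None
```

I found the bearer about 73 mm right of the panel's middle and set the touchstone over it along its length; it took a 10 N lean with about 0.5 mm of give, and the job is handed in, with no verdict returned.

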